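Clamp the lid on the sample pot with a catch-guarded lever

ROBOT

A 7-joint arm with a two-finger parallel gripper is mounted at the origin on a cart in front of the work surface, level with it; the furniture and walls round the work are solid. World frame = base frame: x ahead of the robot, y to its left, z up, the work surface at z = 0. Lengths are in m, angles in rad, forces in N, time in s.
With the tool pointing down it reaches from about 0.35 to 0.775 m from the base axis. Payload 3.1 kg.
Tool frame: the origin (TCP) lies midway between the tips of the shut fingers; the grasp point (between the pads) lies r.tcp_to_grasp behind it (r.tcp_to_grasp is the distance from the TCP to the grasp point, in m); z points along the fingers, y is the line along which they close (so a half turn about z gives the same grasp; the last joint's range is limited). The gripper opens to 85 mm and grips with 20 to 120 N. Pads are 22 mm wide; open, the fingers measure 114 mm over their backs; the gripper's body (76 mm by 85 mm) begins 54 mm behind the grasp point. The pads swing forward as they close: fully open they stand 13 mm farther back than shut.
Start: joints at [1.207, 0.311, 0.014, 1.512, -0.004, 1.319, -0.027], TCP at [0.174, -0.522, 0.231] pointing down, gripper open.
Joint ranges: [-2.7, 2.7], [-0.3, 1.91], [-1.27, 1.3], [0.12, 2.57], [-1.44, 4.58], [0.2, 2.03], [-3.05, 3.05]. Speed limits (rad/s): [2.79, 2.79, 3.14, 3.14, 3.14, 3.14, 3.14].

INTERFACE

Orientations are given as a unit quaternion [w, x, y, z].
In Python, from station import r, eyes gives the robot as it stands.
- The arm moves only by the shell command python3 -m jog 'ROWS' [FORCE]. ROWS is JSON, a list of rows, each a list of 7 numbers: the turn, a rotation vector about the world's x, y, z in rad, then the shift along the world's x, y, z in cm, then the gripper command: -1 is shut, 1 is fully open, values between are in proportion. A call has 1 to 5 rows; each row shifts and turns the commanded pose from where the row before left it; what a row does not reach is not made up. A row lasts 1/8 s, in which the tool goes at most 62.5 mm and 10.7 degrees, less where a joint would pass 70% of its speed; a pose out of reach is approached as far as the arm can. A call with a gripper value outside its range is refused whole. The fingers move at their own pace and stop on an object; FORCE is the grip in N (left out, the last holds). Time passes only in rows, so rows that do not move let the fingers close. It gives the time, the measured TCP pose, the force, the opening and the grip force at its end, in the units of the state.
- r.read_state(): the state, without advancing time (a new reading comes with each control period).
- eyes.get_image(name): name is "scene" or "side" or "wrist"; returns a dict with "image" (384x512x3 uint8, red, green, blue), "z_map" (384x512 float32, m along the optical axis (not along the pixel's ray), 0 where there is no reading), "fx", "fy", "cx", "cy" (pixels), "dist_coeffs" ([k1, k2, p1, p2, k3] as OpenCV has them; the pictures are not rectified), "rvec" (rotation vector, rad) and "tvec" (3), from world to camera coordinates, as OpenCV has them. Camera axes: x right, y down, z forward; pixel columns grow to the right and rows downward; lengths in m; the calibration is good to about 2 mm. A picture is of the moment at which its call begins.
- r.finish_job(): hands the job in; it is judged then, once.
The state is a dict: "time": time; "q": joint angles; "qvel": joint speeds; "tau": joint torques, N m; "ee_pos": TCP position; "eef_rot": TCP orientation; "force": force on the tool from outside, world axes, zero at the start; "ft_torque": the same for the moment, N m; "width": opening from 0.0 (shut) to 1.0 (fully open); "gripper_force": force on a finger pad.
Only numpy, scipy, OpenCV 4.12 (cv2) and the standard library are available. Lean on these libraries where they do the work, as an engineer would, in place of code of your own. Each camera call takes 0.05 s, during which the arm holds its last target. There are 200 camera calls.

TASK

Close the steel sample pot of the bench press: set the loose lid with the blue knob onto the pot's rim so that it sits seated and level, and let go of it. Then flip the red safety catch over sideways, away from the pot, and only after that pull the black-gripped lever all the way toward the robot, so that the rubber foot presses on the lid, and finish while still holding the lever there by its black grip (it springs back if let go). Leave the other things on the desk where they are.

Things in the scene. Friction and masses are not known exactly. Their poses are not given: they have to be found in the camera images.
- press: fixed press, grey base plate 210x240x12 mm carrying pot, lever and catch; origin on the desk under the plate's middle, x from pot (robot side) to cross shaft (rear), y left, z up; yaw within 0.2. Pot axis at (-65, 60) mm; shaft along y at x 65, z 112 mm. At rest the clamp arm stands at the rear, about 85 mm behind the pot axis, up to 250 mm high; above the pot is free
- pot_rim (a point): centre of the pot's mouth, at the height of its rim, 62 mm above the desk. Steel pot, outer diameter 70, inner diameter 58 to 60 mm, 50 mm deep
- pot_lid: loose lid, about 0.12 kg: aluminium disc 72 mm wide, blue knob (22 mm wide, 22 tall) on top, white spigot beneath (54 mm wide, 6 deep, tapering to 45), 2 mm clearance all round in the pot. Origin at the centre of the spigot's underside; disc 6 to 12, knob 12 to 34 mm above it. Seated, the origin is 6 mm below the rim. Starts upright on the desk, right of the press
- catch (a joint): safety catch: red post in front of the shaft, hinged at its foot about the press's x axis. 0 = upright, propping a lug so that the lever moves at most about 0.05 rad; grows to 1.35 as it is flipped to the press's -y side (away from the pot, robot's right). Stays upright by light friction, falls over by its own weight beyond about 0.7 rad. Starts at 0 to 0.1
- catch_tab (a point): middle of the catch's finger tab: a red round bar 12 mm in diameter, along the press's x axis, sticking out 55 mm from the post toward the robot; 61 mm above the catch's hinge axis, about 85 mm above the desk while upright. Free on both sides; push it sideways or pinch it from above
- catch_hinge (a point): the point of the catch's hinge axis (along the press's x) below the tab's middle, 24 mm above the desk
- lever_angle (a joint): clamp lever; 0 = at rest, leaning 0.5 rad back from vertical; grows to 1.47 (end stop) as the grip is pulled over the top toward the robot (press's -x). A spring returns it: at the grip about 2 N at first, 5 N near the end, 12 N with the foot pressing the lid. The foot meets the seated lid's knob at about 1.39
- lever_grip (a point): middle of the lever's grip: black round bar, 18 mm diameter, 70 mm long along the press's y axis, 120 mm from the shaft axis, reaching away from the pot from the end of the thin stem, which is 30 mm from this point on the +y side. Height about 217 mm at rest, at most 232, about 180 fully pulled. Free from above all the way
- lever_hinge (a point): the point of the lever's shaft axis (along the press's y) beside the middle of the grip, 112 mm above the desk
- foot: the sprung rubber-tipped foot (20 mm across) at the end of the clamp arm that the lever swings down onto the lid's knob; yields up to 15 mm at 600 N/m; origin on the arm's end, 30 mm behind the tip
- timer: white kitchen-type bench timer with a small display, 62x66x20 mm, lying flat, bystander; origin at the centre of its underside
- tape_roll: roll of beige tape, 58 mm across, 20 mm high, lying flat, bystander; origin at the centre of its underside
- reagent_bottle: brown reagent bottle with a black cap, 48 mm across, 93 mm high, bystander; origin at the centre of its underside
- lever: the moving lever as one rigid piece: shaft, thin steel stem with the black grip, and the clamp arm with the foot; origin on the shaft axis, at the press's y = 0
There are look-alikes about, which are no part of the job. What is shaped like the pot_lid but turquoise is not meant.

How it is judged:
By the outcome, as a careful person would: the job done as asked, in the order asked, and still so for the second after the job is handed in, while the arm keeps its last pose, push and grip.
It also fails if it takes over 72 s, if anything falls off the work surface, if the arm or the gripper's body presses on something with over 40 N, if the wrist force passes 120 N, or if a joint passes its speed limit or range.

## Working session

There is one attempt and no reset: what is moved stays moved. The work goes in short steps, Python scripts to look and compute and a shell command to move; the robot and the scene stay as the last step left them, time stands still between calls to the robot, and variables do not carry over. Pictures are saved under pics/ and viewed, at most 10 in all, crops included, and the job is handed in when it is done.

```bash
mkdir -p pics; ls
python3 - <<'E'
from station import r,eyes
import cv2,numpy as np
a=[]
for n in("scene","side","wrist"):
    d=eyes.get_image(n); np.savez(f"pics/{n}0.npz",**d); cv2.imwrite(f"pics/{n}0.png",d["image"][...,::-1])
    R=cv2.Rodrigues(d["rvec"])[0]; print(n,-R.T@np.ravel(d["tvec"]),R[2],d["fx"])
    a.append(d["image"][...,::-1])
cv2.imwrite("pics/both0.png",cv2.resize(np.vstack(a[:2]),(512*600//768,600)))
s=r.read_state();print(s,r.tcp_to_grasp)
E
```

```text
pics
scene [0.17922009 0.72332667 0.93446932] [ 0.32216935 -0.58831549 -0.74168174] 413.1097564437859
side [0.16666022 1.13543636 1.15267986] [ 0.22954214 -0.71002364 -0.66571528] 456.3018013978827
wrist [ 0.24147473 -0.49868211  0.37299284] [-0.26720898 -0.0868769  -0.95971442] 318.33968454799805
{'time': 0.15, 'q': array([ 1.20729102,  0.31156111,  0.01399302,  1.51269266, -0.00435232,
        1.31919065, -0.02718637]), 'qvel': array([-0.00051954, -0.00138536, -0.00054975, -0.00575895, -0.00023978,
       -0.00138052,  0.000883  ]), 'tau': array([ 4.77691101e-04, -3.80271757e+01,  1.46264127e-01, -2.30849469e+01,
        1.22130179e-02,  9.79343313e-03, -1.16790545e-05]), 'ee_pos': array([ 0.17377932, -0.52124259,  0.23045853]), 'eef_rot': array([-8.87230567e-04,  9.87074418e-01,  1.60259987e-01, -2.07634817e-04]), 'force': array([-0.29557592, -1.07562723,  0.90522644]), 'ft_torque': array([-0.02887411, -0.01296741,  0.03507998]), 'gripper_force': 0.0, 'width': 0.9975216504625879} 0.0187
```

View pics/scene0.png

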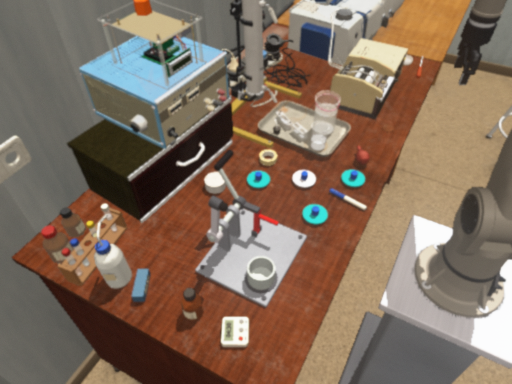

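View pics/side0.png

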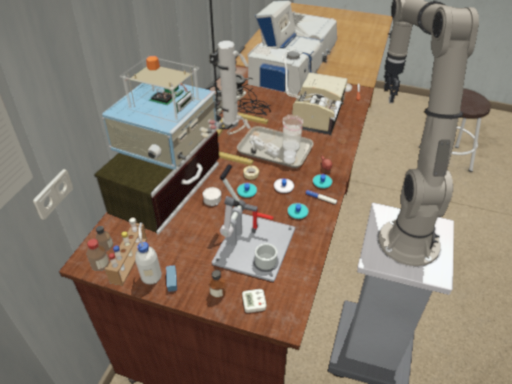

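The pictures show the real lid (pale disc, blue knob) at scene (304,179), with turquoise look-alikes at (258,180), (353,179) and (315,214). The pot is at (261,272), the red tab at about (265,218) and the black grip at (224,160).

```bash
cat > h.py <<'E'
import numpy as np,cv2
def cam(d):
    R=cv2.Rodrigues(d["rvec"])[0]; t=np.ravel(d["tvec"]); K=np.array([[d["fx"],0,d["cx"]],[0,d["fy"],d["cy"]],[0,0,1.]]); return R,t,K
def rays(d,uv):
    R,t,K=cam(d); p=cv2.undistortPoints(np.float64(uv).reshape(-1,1,2),K,d["dist_coeffs"]).reshape(-1,2)
    return -R.T@t, np.c_[p,np.ones(len(p))]@R
def onplane(d,uv,z):
    c,v=rays(d,uv); return c+v*((z-c[2])/v[:,2])[:,None]
def cloud(d):
    h,w=d["z_map"].shape; u,v=np.meshgrid(np.arange(w),np.arange(h))
    c,y=rays(d,np.c_[u.ravel(),v.ravel()]); P=c+y*d["z_map"].reshape(-1,1); P[d["z_map"].ravel()==0]=np.nan
    return P.reshape(h,w,3)
def tri(obs):
    A=0;b=0
    for d,uv in obs:
        c,v=rays(d,[uv]); v=v[0]/np.linalg.norm(v[0]); M=np.eye(3)-np.outer(v,v); A=A+M;b=b+M@c
    return np.linalg.solve(A,b)
def blobs(m,amin=8):
    n,l,s,c=cv2.connectedComponentsWithStats(m.astype(np.uint8)); return [(c[i],s[i],l==i) for i in range(1,n) if s[i][4]>=amin]
def hsv(d): return cv2.cvtColor(d["image"],cv2.COLOR_RGB2HSV).astype(int)
E
python3 - <<'E'
from h import *
np.set_printoptions(precision=4,suppress=True)
for n in("scene","side"):
    d=dict(np.load(f"pics/{n}0.npz")); P=cloud(d); H=hsv(d); h,s,v=H[...,0],H[...,1],H[...,2]
    X,Y,Z=P[...,0],P[...,1],P[...,2]
    W=(X>.25)&(X<.95)&(Y>-.4)&(Y<.5)
    print(n)
    for nm,m in dict(blue=(h>105)&(h<128)&(s>150)&(v>60),red=((h<5)|(h>174))&(s>190)&(v>120),black=(v<55)&(Z>.15),plate=(s<40)&(v>110)&(abs(Z-.012)<.006),rim=(s<45)&(abs(Z-.062)<.006),disc=(s<60)&(v>170)&(abs(Z-.010)<.01)).items():
        for c,st,l in blobs(m&W,10):
            p=P[l]; print(nm,c.round(1),st,np.nanmedian(p,0),np.nanmin(p,0),np.nanmax(p,0))
            if nm=="plate" and st[4]>800:
                q=cv2.findContours(l.astype(np.uint8),0,1)[0][0]; w=onplane(d,q.reshape(-1,2),.012); print("  rect",cv2.minAreaRect(np.float32(w[:,:2]*1000)))
E
```

```text
scene
blue [353.8 174.4] [351 171   6   8  29] [ 0.3461 -0.2012  0.0324] [ 0.3404 -0.2151  0.0161] [ 0.3545 -0.1953  0.0392]
blue [258.  175.7] [256 172   5   8  34] [ 0.6041 -0.0603  0.0302] [ 0.5972 -0.0699  0.0167] [ 0.6134 -0.0534  0.0376]
blue [304.1 174. ] [302 172   5   5  20] [ 0.4808 -0.1294  0.0333] [ 0.4735 -0.139   0.0288] [ 0.4884 -0.1223  0.0353]
blue [315.1 209.9] [313 207   6   7  31] [ 0.3951 -0.0143  0.0318] [ 0.3868 -0.0262  0.0194] [ 0.4021 -0.0066  0.0372]
blue [ 73.7 241.9] [ 71 239   6   6  27] [0.8507 0.4188 0.113 ] [0.8439 0.4099 0.1078] [0.8589 0.4234 0.1157]
blue [102.3 247.4] [ 96 242  13  10  55] [0.7531 0.4145 0.1474] [0.7455 0.3979 0.1402] [0.7689 0.4223 0.1514]
red [266.7 218.1] [258 214  20  10  61] [0.485  0.1183 0.0892] [ 0.4517  0.0468 -0.0025] [0.5357 0.1224 0.0943]
red [ 44.4 234.5] [ 42 233   7   3  10] [0.9352 0.4331 0.1074] [0.9258 0.4297 0.1054] [0.9429 0.4349 0.1102]
black [238.2  27.2] [230   3  22  68 281] [ 0.8466 -0.3755  0.3407] [ 0.7797 -0.3918  0.1531] [ 0.8647 -0.3402  0.3799]
black [152.1  55.4] [145  50  15  12  78] [ 0.9088 -0.037
[... 10322 characters left out ...]
  0.0023] [ 0.342  -0.105   0.0191]
disc [165.6 222.2] [158 212  17  20  38] [0.8154 0.1862 0.0137] [0.806  0.1326 0.0065] [0.821  0.2296 0.0184]
disc [246.3 224.9] [242 214  10  24 182] [0.5422 0.1053 0.0147] [0.52   0.0598 0.008 ] [0.5741 0.1613 0.0198]
disc [260.3 245.8] [ 226  218   68   62 1619] [0.4771 0.1795 0.0146] [0.3845 0.0598 0.0062] [0.5549 0.3009 0.02  ]
disc [219.1 251.1] [212 241  14  22  70] [0.5881 0.2461 0.0138] [0.5803 0.1996 0.0102] [0.5953 0.2961 0.0188]
disc [264.3 257.5] [260 257  10   2  13] [0.4391 0.2301 0.0183] [0.4258 0.221  0.0162] [0.4528 0.2343 0.0199]
disc [254.2 300. ] [242 289  24  22 307] [0.4171 0.3938 0.017 ] [0.3809 0.3381 0.0001] [0.4605 0.4302 0.02  ]
```

```bash
python3 -m jog '[[0,0,0.125,3.06,3.9,0,1],[0,0,0.125,3.06,3.9,0,1],[0,0,0.125,3.06,3.9,0,1],[0,0,0.125,3.06,3.9,0,1],[0,0,0.125,3.06,3.9,0,1]]'
python3 -m jog '[[0,0,0.125,3.06,3.9,0,1],[0,0,0.125,3.06,3.9,-2,1],[0,0,0.125,3.06,3.9,-2,1],[0,0,0.125,3.06,3.9,-2,1],[0,0,0.125,3.06,3.9,-2,1]]'
python3 -m jog '[[0,0,0,0,0,0,0.2],[0,0,0,0,0,0,0.2]]'
cat > look.py <<'E'
import sys
from station import r,eyes
from h import *
n,o=sys.argv[1:3]; d=eyes.get_image(n); np.savez(f"pics/{o}.npz",**d); cv2.imwrite(f"pics/{o}.png",d["image"][...,::-1])
s=r.read_state(); R=cv2.Rodrigues(d["rvec"])[0]; print("cam",-R.T@np.ravel(d["tvec"]),"tcp",s["ee_pos"],s["eef_rot"],s["q"],s["width"],s["force"])
E
python3 look.py wrist w1
```

```text
time: 0.78
ee_pos: [0.3276, -0.3253, 0.2311]
eef_rot: [-0.0, 0.889, 0.458, -0.0]
force: [0.7, 0.0, -0.2]
width: 1.003
gripper_force: 0.0
time: 1.4
ee_pos: [0.4806, -0.1307, 0.1506]
eef_rot: [0.0, 0.705, 0.709, -0.0]
force: [0.5, -0.5, 0.2]
width: 0.995
gripper_force: 0.0
time: 1.65
ee_pos: [0.4795, -0.1324, 0.151]
eef_rot: [-0.0, 0.707, 0.707, -0.001]
force: [0.3, -1.2, 0.5]
width: 0.617
gripper_force: 0.0
cam [ 0.47964447 -0.06085818  0.29363453] tcp [ 0.47940722 -0.13327126  0.15132084] [ 1.67412861e-04  7.07578302e-01  7.06634672e-01 -5.99374239e-04] [ 0.61848965  0.30421189 -0.4721974   1.76069461  0.15375052  1.11340709
  0.0953438 ] 0.599331978971738 [-0.2855143  -0.49192597 -0.3242691 ]
```

View pics/w1.png

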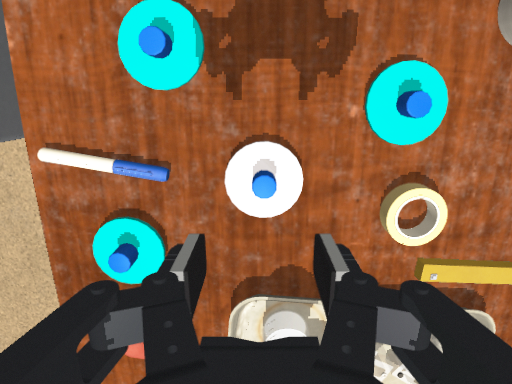

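The lid is the white disc centred at about (264,179), with its knob top at (264,185). The fingers straddle the picture bottom.

Run:
```python
from h import *
d=dict(np.load("pics/w1.npz")); H=hsv(d); h,s,v=H[...,0],H[...,1],H[...,2]
roi=np.zeros(h.shape,bool); roi[130:225,215:315]=1
m=(s<60)&(v>110)&roi
c=max(blobs(m),key=lambda b:b[1][4]); q=cv2.findContours(c[2].astype(np.uint8),0,1)[0][0].reshape(-1,2); w=onplane(d,q,.012)
print("disc",cv2.minEnclosingCircle(np.float32(w[:,:2]*1000)))
m=(h>100)&(h<125)&(s>150)&roi
for b in blobs(m): print("blue",b[0],b[1],cv2.minEnclosingCircle(np.float32(onplane(d,np.argwhere(b[2])[:,::-1],.034)[:,:2]*1000)), np.unique(v[b[2]]//20,return_counts=1))
```

```text
disc ((483.1993408203125, -134.1199493408203), 36.343414306640625)
blue [263.68199234 184.19923372] [252 171  24  27 522] ((483.2499694824219, -131.74681091308594), 11.892596244812012) (array([ 5,  6,  7,  8,  9, 10, 11, 12]), array([ 54,  25,   3,   7,   9,   3,  13, 408]))
```

```bash
python3 -m jog '[[0,0,0,0.4,0,-5,0.2],[0,0,0,0,0,-5,0.2],[0,0,0,0,0,-2,0.2],[0,0,0,0,0,-1.6,0.2],[0,0,0,0,0,0,0.2]]' 30
python3 -m jog '[[0,0,0,0,0,0,-1],[0,0,0,0,0,0,-1],[0,0,0,0,0,0,-1],[0,0,0,0,0,0,-1],[0,0,0,0,0,0,-1]]' 30
```

```text
time: 2.33
ee_pos: [0.4832, -0.1328, 0.0149]
eef_rot: [-0.0, 0.707, 0.707, -0.001]
force: [-0.8, 1.4, -0.4]
width: 0.601
gripper_force: 0.0
time: 2.95
ee_pos: [0.485, -0.1322, 0.0167]
eef_rot: [0.001, 0.707, 0.707, 0.0]
force: [-1.9, 0.1, 6.3]
width: 0.245
gripper_force: 29.5
```

```bash
python3 -m jog '[[0,0,0,0,0,2,-1],[0,0,0,0,0,5,-1],[0,0,0,0,0,5,-1],[0,0,0,0,0,5,-1],[0,0,0,0,0,2,-1]]'
python3 -m jog '[[0,0,0,-1.1,5,0,-1],[0,0,0,-1.1,5,0,-1],[0,0,0,-1.1,5,0,-1],[0,0,0,-1.1,5,0,-1],[0,0,0,-1.1,5,0,-1]]'
python3 -m jog '[[0,0,0,0,3,0,-1],[0,0,0,0,0,0,-1],[0,0,0,0,0,0,-1]]'
python3 look.py wrist w2
```

```text
time: 3.58
ee_pos: [0.4857, -0.1317, 0.2087]
eef_rot: [0.003, 0.707, 0.708, 0.001]
force: [0.8, 0.5, -2.3]
width: 0.245
gripper_force: 29.8
time: 4.2
ee_pos: [0.4282, 0.1197, 0.2053]
eef_rot: [0.0, 0.707, 0.707, 0.0]
force: [1.2, 0.7, -1.4]
width: 0.24
gripper_force: 29.9
time: 4.58
ee_pos: [0.4289, 0.1471, 0.205]
eef_rot: [0.0, 0.707, 0.707, -0.001]
force: [-0.5, -0.7, -1.6]
width: 0.243
gripper_force: 29.8
cam [0.42899052 0.2187416  0.34755968] tcp [0.42910999 0.14659006 0.20497374] [ 2.86659651e-04  7.07497906e-01  7.06715093e-01 -6.38481849e-04] [ 0.23974892  0.18800939 -0.69397829  1.78132877  0.1287305   1.21876043
 -0.49133696] 0.24105592190818836 [-0.24558277 -0.42245021 -1.43232462]
```

View pics/w2.png

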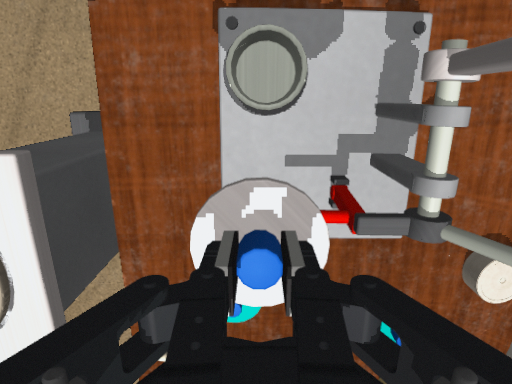

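The pot is at (266,68) in the upper left of the plate. The lid is held level, knob between the pads at (260,258). The red catch tab shows at (335,216).

Run:
```python
from h import *
d=dict(np.load("pics/w2.npz")); P=cloud(d); Z=P[...,2]; im=d["image"]
g=cv2.cvtColor(im,cv2.COLOR_RGB2GRAY)[15:125,210:320]
m=np.zeros(Z.shape,bool); m[15:125,210:320]=(abs(Z-.062)<.008)[15:125,210:320]
for c,st,l in blobs(m,60):
    q=cv2.findContours(l.astype(np.uint8),0,1)[0][0].reshape(-1,2); w=onplane(d,q,.062); print("rim z",st,np.nanmedian(Z[l]),cv2.minEnclosingCircle(np.float32(w[:,:2]*1000)), cv2.fitEllipse(np.float32(w[:,:2]*1000)))
H=hsv(d)
m=np.zeros(Z.shape,bool); m[170:310,180:340]=((Z>.19)&(Z<.212)&(H[...,1]<60)&(H[...,2]>90))[170:310,180:340]
for c,st,l in blobs(m,300):
    q=cv2.findContours(l.astype(np.uint8),0,1)[0][0].reshape(-1,2); z=np.nanmedian(Z[l]);
    print("lid",st,z,cv2.minEnclosingCircle(np.float32(onplane(d,q,.2023)[:,:2]*1000)))
m=(((H[...,0]<6)|(H[...,0]>174))&(H[...,1]>170)); m[:170]=0;m[240:]=0
for c,st,l in blobs(m,60): print("red",st,np.nanmedian(P[l],0),np.nanmin(P[l],0),np.nanmax(P[l],0))
# plate left edge -> yaw
m=np.zeros(Z.shape,bool); m[:240,:460]=((abs(Z-.012)<.007)&(H[...,1]<50))[:240,:460]
e=[(np.flatnonzero(m[y,150:])[0]+150,y) for y in range(30,170,5) if m[y,150:].any()]
w=onplane(d,e,.012); f=np.polyfit(w[:,1],w[:,0],1); print("left edge x=",f, "yaw",-np.arctan(f[0]),w[:3],w[-2:])
```

```text
rim z [ 226   24   81   87 1646] 0.061694243499148954 ((434.6418151855469, 242.314208984375), 34.73930358886719) ((434.48773193359375, 242.3700408935547), (67.84593200683594, 68.47886657714844), 21.014080047607422)
lid [ 190  178  139   91 6848] 0.20033782285384255 ((428.617431640625, 147.07095336914062), 35.360782623291016)
lid [235 277  50  30 934] 0.20037265764977824 ((428.93609619140625, 119.82243347167969), 14.448872566223145)
red [321 185  44  49 970] [0.50596445 0.12301921 0.0852764 ] [0.48238853 0.10897419 0.01911554] [0.51986416 0.13143606 0.11533911]
left edge x= [0.01171418 0.38585972] yaw -0.011713640878141906 [[0.38875773 0.28178572 0.012     ]
 [0.38959468 0.2772557  0.012     ]
 [0.3894592  0.27270579 0.012     ]] [[0.38771691 0.15366519 0.012     ]
 [0.38753442 0.14820973 0.012     ]]
```

```bash
python3 -m jog '[[0,0,0,0.55,5,-1,-1],[0,0,0,0,4.6,-3,-1],[0,0,0,0,0,-4,-1],[0,0,0,0,0,-3,-1],[0,0,0,0,0,0,-1]]'
python3 -m jog '[[0,0,0,0,0,0,-1],[0,0,0,0,0,0,-1]]'
```

```text
time: 5.25
ee_pos: [0.4332, 0.2412, 0.0928]
eef_rot: [-0.001, 0.708, 0.707, -0.003]
force: [0.1, -0.6, -1.5]
width: 0.238
gripper_force: 29.7
time: 5.5
ee_pos: [0.4359, 0.2445, 0.097]
eef_rot: [0.001, 0.707, 0.707, 0.002]
force: [-0.2, -0.4, -0.7]
width: 0.24
gripper_force: 29.8
```

```bash
python3 -m jog '[[0,0,0,0,0,-0.8,-1],[0,0,0,0,0,-0.6,-1],[0,0,0,0,0,0,-1]]'; python3 look.py wrist w3
python3 - <<'E'
from h import *
d=dict(np.load("pics/w3.npz")); print(d["tvec"]); cv2.imwrite("pics/w3c.png",d["image"][100:384,100:420,::-1])
E
```

```text
time: 5.88
ee_pos: [0.4339, 0.2438, 0.0806]
eef_rot: [-0.0, 0.707, 0.708, -0.001]
force: [0.7, 0.4, -1.7]
width: 0.244
gripper_force: 29.8
cam [0.43404262 0.31537324 0.22321472] tcp [0.43414914 0.24407759 0.08091825] [-1.50123742e-04  7.06661267e-01  7.07551873e-01 -4.22523206e-04] [-0.01230804  0.43727036 -0.68639948  1.83833913  0.32819817  0.98277869
 -0.83647952] 0.24151032416569174 [ 0.54698783 -0.40293795 -1.07048537]
[-0.43373001  0.23941869  0.30370225]
```

View pics/w3c.png

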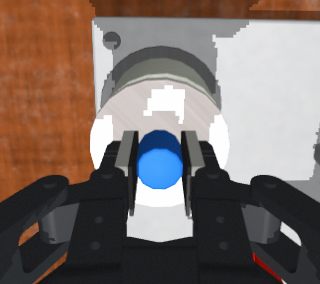

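The lid is level over the pot (rim visible behind it at about (162,60) in the crop). I shift it 1.5 mm back and lower it.

```bash
python3 -m jog '[[0,0,0,0.05,-0.15,-0.3,-1],[0,0,0,0,0,-0.3,-1],[0,0,0,0,0,-0.2,-1],[0,0,0,0,0,-0.1,-1],[0,0,0,0,0,0,-1]]'; python3 -m jog '[[0,0,0,0,0,0,-1],[0,0,0,0,0,0,-1]]'
```

```text
time: 6.55
ee_pos: [0.4349, 0.2426, 0.0727]
eef_rot: [0.0, 0.707, 0.707, -0.0]
force: [-2.4, -0.9, 3.1]
width: 0.241
gripper_force: 30.3
time: 6.8
ee_pos: [0.4349, 0.2427, 0.0727]
eef_rot: [0.0, 0.707, 0.708, -0.0]
force: [-2.0, -2.3, 4.2]
width: 0.245
gripper_force: 30.4
```

```bash
python3 -m jog '[[0,0,0,0,0,0,-0.1],[0,0,0,0,0,0,-0.1],[0,0,0,0,0,0,-0.1]]'; python3 -m jog '[[0,0,0,0,0,2,-0.1],[0,0,0,0,0,4,-0.1],[0,0,0,0,-3,4,-0.1],[0,0,0,0,-5,2,-0.1],[0,0,0,0,-1,0,-0.1]]'; python3 -m jog '[[0,0,0,0,0,0,-0.1],[0,0,0,0,0,0,-0.1]]'
python3 look.py wrist w4
python3 - <<'E'
from h import *
d=dict(np.load("pics/w4.npz")); P=cloud(d); Z=P[...,2]; H=hsv(d)
m=(H[...,1]<60)&(H[...,2]>90)&(abs(Z-.068)<.008)
for c,st,l in blobs(m,300):
    q=P[l]; A=np.c_[q[:,:2],np.ones(len(q))]; print("lid top",st,np.median(q[:,2]),np.linalg.lstsq(A,q[:,2],rcond=None)[0],cv2.minEnclosingCircle(np.float32(q[:,:2]*1000)))
m=(((H[...,0]<6)|(H[...,0]>174))&(H[...,1]>170))
for c,st,l in blobs(m,60): print("red",st,np.nanmedian(P[l],0),np.nanmin(P[l],0),np.nanmax(P[l],0))
E
```

```text
time: 7.18
ee_pos: [0.4351, 0.2428, 0.0721]
eef_rot: [-0.0, 0.707, 0.707, 0.0]
force: [-0.2, -0.3, -1.0]
width: 0.448
gripper_force: 0.0
time: 7.8
ee_pos: [0.4368, 0.1492, 0.1937]
eef_rot: [0.002, 0.709, 0.705, 0.001]
force: [-0.3, 1.2, -0.0]
width: 0.451
gripper_force: 0.0
time: 8.05
ee_pos: [0.4342, 0.1543, 0.1917]
eef_rot: [-0.001, 0.706, 0.708, -0.0]
force: [0.9, 0.1, -0.1]
width: 0.448
gripper_force: 0.0
cam [0.43416835 0.2255796  0.33445156] tcp [0.43419739 0.15439192 0.19171379] [-8.08797614e-04  7.05648691e-01  7.08561389e-01 -1.67789332e-04] [ 0.24320096  0.22364666 -0.72480312  1.78461531  0.15729627  1.19342638
 -0.52348417] 0.4519366134331198 [ 0.11058693  1.14851008 -0.31765539]
lid top [ 216   31   90   94 5846] 0.06810933701209834 [-0.00040774 -0.00120629  0.06857394] ((434.87646484375, 240.6245880126953), 36.168392181396484)
red [ 280  196   83   54 1522] [0.504147   0.12242763 0.08823774] [0.45130675 0.1088304  0.019023  ] [0.52000626 0.16602571 0.20046337]
```

View pics/w4.png

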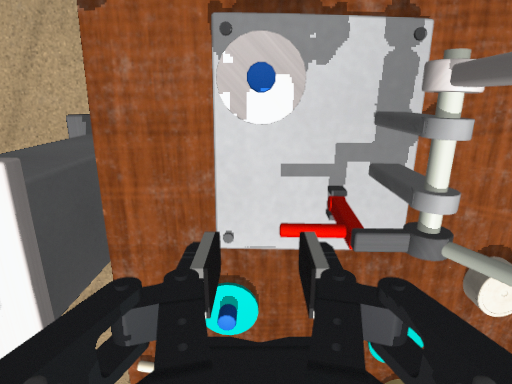

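The lid top sits at z 0.068, level, on the pot at (261,77). The catch tab spans (282..345,230), i.e. x 0.451–0.506, y≈0.119. I come down with shut fingers on its pot side and push sideways.

```bash
python3 -m jog '[[0,0,0,2.6,0.2,0,-1],[0,0,0,0,0,-3,-1],[0,0,0,0,0,-3,-1],[0,0,0,0,0,-4,-1],[0,0,0,0,0,-4,-1]]'; python3 -m jog '[[0,0,0,0,-1,0,-1],[0,0,0,0,-2,0,-1],[0,0,0,0,-2,0,-1],[0,0,0,0,-2,0,-1],[0,0,0,0,-1.5,0,-1]]'; python3 -m jog '[[0,0,0,0,-0.5,0,-1],[0,0,0,0,0,0,-1],[0,0,0,0,0,0,-1]]'
```

```text
time: 8.72
ee_pos: [0.4606, 0.1564, 0.0508]
eef_rot: [-0.0, 0.706, 0.708, 0.0]
force: [1.2, 0.5, 0.1]
width: 0.002
gripper_force: 0.0
time: 9.35
ee_pos: [0.4621, 0.0692, 0.0538]
eef_rot: [0.001, 0.707, 0.708, 0.001]
force: [-0.7, 0.4, 0.5]
width: 0.001
gripper_force: 0.0
time: 9.72
ee_pos: [0.4611, 0.0656, 0.0525]
eef_rot: [-0.0, 0.706, 0.708, 0.0]
force: [-0.1, -1.0, -0.4]
width: 0.003
gripper_force: 0.0
```

```bash
python3 -m jog '[[0,0,0,0,0,5,-1],[0,0,0,0,0,6,-1],[0,0,0,0,0,6,-1],[0,0,0,1,0,6,0.3],[0,0,0,5,-1,0.5,0.3]]'; python3 -m jog '[[0,0,0,5,-1,0,0.3],[0,0,0,3,0,0,0.3],[0,0,0,0,0,0,0.3],[0,0,0,0,0,0,0.3]]'
python3 look.py wrist w5
python3 - <<'E'
from h import *
d=dict(np.load("pics/w5.npz")); P=cloud(d); Z=P[...,2]; H=hsv(d)
m=(((H[...,0]<6)|(H[...,0]>174))&(H[...,1]>170))
for c,st,l in blobs(m,60): print("red",st,np.nanmedian(P[l],0),np.nanmin(P[l],0),np.nanmax(P[l],0))
m=(abs(Z-.219)<.016)&(P[...,1]>.03)&(P[...,1]<.17)&(H[...,2]<80)&(P[...,0]>.56)
for c,st,l in blobs(m,60): print("grip",st,np.nanmedian(P[l],0),np.nanmin(P[l],0),np.nanmax(P[l],0),cv2.minAreaRect(np.float32(P[l][:,:2]*1000)))
E
```

```text
time: 10.35
ee_pos: [0.5229, 0.0582, 0.2945]
eef_rot: [0.004, 0.705, 0.709, 0.005]
force: [0.6, 0.0, -0.1]
width: 0.417
gripper_force: 0.0
time: 10.85
ee_pos: [0.6002, 0.046, 0.2871]
eef_rot: [-0.001, 0.706, 0.708, -0.0]
force: [-0.3, 0.4, -0.1]
width: 0.649
gripper_force: 0.0
cam [0.60021882 0.11732258 0.42982131] tcp [0.60011351 0.04579647 0.28751121] [-2.30057912e-04  7.06061636e-01  7.08150340e-01 -9.27414047e-05] [ 0.3161567   0.47904396 -0.67750161  1.22803438  0.29302836  1.53117806
 -0.3129972 ] 0.652110250303355 [-0.88508846  0.1021212   0.3388796 ]
red [ 415    0   97  194 7228] [0.79755066 0.13121942 0.12797993] [0.78531431 0.04002049 0.0442231 ] [0.80910801 0.22304573 0.17400368]
red [ 138  102   58   58 1138] [0.50977683 0.06625502 0.04213982] [4.34630466e-01 4.37602018e-02 5.79359373e-05] [0.52014592 0.1122842  0.05031677]
red [410 148  13  14  64] [0.78755177 0.05447185 0.05613536] [0.78573003 0.04346262 0.04606215] [0.78911525 0.06164659 0.06872809]
red [419 148  24  36  99] [0.78662274 0.04725575 0.09337611] [0.78274511 0.02483826 0.07785112] [0.7893628  0.06909346 0.10820161]
red [ 380  204   91   91 2468] [ 0.77521205 -0.04717984  0.11960807] [ 0.76516746 -0.11873069  0.04768991] [0.78989655 0.00736893 0.17388319]
red [417 206  12  20  77] [ 0.77956393 -0.00805304  0.10402116] [ 0.77782657 -0.01585271  0.09021778] [0.78209999 0.00200917 0.11994335]
red [389 346  29  38 181] [ 0.76052276 -0.16675209  0.16305867] [ 0.75880349 -0.17428035  0.1169365 ] [ 0.76783998 -0.15620021  0.17325148]
red [111 356  20  28 201] [ 0.37208559 -0.30148366  0.02736306] [ 0.36497383 -0.33766783  0.01385543] [ 0.38375029 -0.2858353   0.03783203]
grip [ 276   80   30  108 2807] [0.61958559 0.09593365 0.22492933] [0.61133189 0.05956056 0.21107776] [0.62909792 0.12801898 0.22845924] ((620.2283325195312, 93.77510070800781), (68.51209259033203, 17.24393081665039), 89.30149841308594)
```

View pics/w5.png

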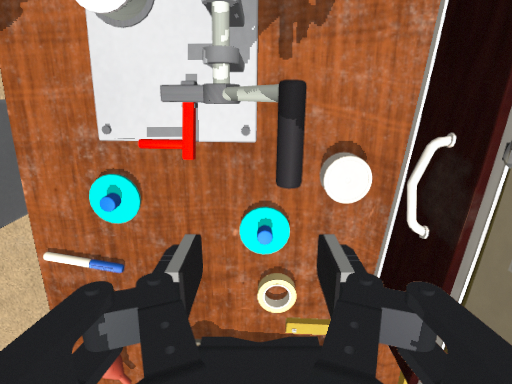

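The catch now lies flipped to the right: its tab is at (165,144), z≈0.042. The black grip spans (290,85..188), with its middle at (0.620, 0.094, ~0.217). I grip it there.

```bash
python3 -m jog '[[0,0,0,2,2.4,0,0.3],[0,0,0,0,2.4,-2,0.3],[0,0,0,0,0,-4,0.3],[0,0,0,0,0,-3.1,0.3],[0,0,0,0,0,0,0.3]]' 60; python3 -m jog '[[0,0,0,0,0,0,-1],[0,0,0,0,0,0,-1],[0,0,0,0,0,0,-1],[0,0,0,0,0,0,-1],[0,0,0,0,0,0,-1]]' 60
```

```text
time: 11.52
ee_pos: [0.6184, 0.092, 0.1943]
eef_rot: [-0.001, 0.706, 0.708, -0.003]
force: [0.1, -0.2, 0.8]
width: 0.65
gripper_force: 0.0
time: 12.15
ee_pos: [0.621, 0.0932, 0.1987]
eef_rot: [0.0, 0.707, 0.707, 0.001]
force: [-3.5, -0.3, 5.1]
width: 0.186
gripper_force: 58.5
```

```bash
python3 -m jog '[[0,0,0,-1.64,0.02,0.74,-1],[0,0,0,-1.73,0.02,0.49,-1],[0,0,0,-1.78,0.02,0.22,-1]]'; python3 -m jog '[[0,0,0,-1.8,0.02,-0.05,-1],[0,0,0,-1.77,0.02,-0.31,-1],[0,0,0,-1.7,0.02,-0.57,-1]]'; python3 -m jog '[[0,0,0,0,0,0,-1]]'
```

```text
time: 12.52
ee_pos: [0.5768, 0.0938, 0.2158]
eef_rot: [0.006, 0.708, 0.707, 0.008]
force: [8.7, 0.2, 4.3]
width: 0.188
gripper_force: 58.3
time: 12.9
ee_pos: [0.5238, 0.0944, 0.2082]
eef_rot: [0.007, 0.707, 0.707, 0.008]
force: [2.2, -1.9, 11.0]
width: 0.185
gripper_force: 64.3
time: 13.02
ee_pos: [0.5218, 0.0944, 0.2073]
eef_rot: [0.005, 0.707, 0.707, 0.006]
force: [1.0, -0.8, 14.5]
width: 0.188
gripper_force: 64.4
```

```bash
python3 -m jog '[[0,0,0,-1.6,0.02,-0.82,-1],[0,0,0,-1.46,0.02,-1.05,-1]]' 90; python3 -m jog '[[0,0,0,-1.29,0.02,-1.26,-1],[0,0,0,-0.88,0,-1.14,-1],[0,0,0,0,0,0,-1],[0,0,0,0,0,0,-1]]'
python3 - <<'E'
from station import r
s=r.read_state();print(s["ee_pos"],s["force"])
E
```

```text
time: 13.28
ee_pos: [0.4917, 0.0948, 0.1888]
eef_rot: [0.005, 0.707, 0.707, 0.006]
force: [5.1, 0.3, -1.6]
width: 0.18
gripper_force: 92.6
time: 13.78
ee_pos: [0.4671, 0.095, 0.1616]
eef_rot: [0.002, 0.707, 0.707, 0.003]
force: [0.1, -0.6, 8.2]
width: 0.182
gripper_force: 100.5
[0.46714997 0.09500255 0.16158519] [ 0.06194404 -0.55751512  8.17380491]
```

```bash
python3 -m jog '[[0,0,0,-0.25,0,-0.4,-1],[0,0,0,0,0,0,-1],[0,0,0,0,0,0,-1]]' 100; python3 look.py side s6; python3 look.py scene s7
python3 - <<'E'
from h import *
a=dict(np.load("pics/s6.npz"))["image"][150:290,190:330]; b=dict(np.load("pics/s7.npz"))["image"][160:300,180:320]
cv2.imwrite("pics/s67.png",cv2.resize(np.hstack([a,b])[...,::-1],(800,400),interpolation=cv2.INTER_CUBIC))
d=dict(np.load("pics/s7.npz")); P=cloud(d)
W=(abs(P[...,0]-.4345)<.045)&(abs(P[...,1]-.2423)<.045)
H=hsv(d); m=W&(H[...,1]<60)&(abs(P[...,2]-.068)<.007); q=P[m]; print(len(q),np.median(q,0),np.linalg.lstsq(np.c_[q[:,:2]-q[:,:2].mean(0),np.ones(len(q))],q[:,2],rcond=None)[0])
E
```

```text
time: 14.15
ee_pos: [0.4656, 0.095, 0.1592]
eef_rot: [0.003, 0.707, 0.707, 0.003]
force: [-1.8, -1.9, 16.3]
width: 0.177
gripper_force: 101.4
cam [0.16666022 1.13543636 1.15267986] tcp [0.46553974 0.09499694 0.15915465] [0.00318309 0.70724813 0.70695126 0.00314099] [ 0.37137631  0.28687559 -0.73635532  1.80765129  0.21620222  1.11949756
 -0.43854415] 0.1834482020169766 [-2.60698795 -1.82693281 15.55981754]
cam [0.17922009 0.72332667 0.93446932] tcp [0.46557242 0.09499331 0.15917575] [0.00319893 0.70728214 0.70691702 0.00317285] [ 0.37140711  0.28686447 -0.7363597   1.80760755  0.21619889  1.11947824
 -0.43860429] 0.18304371029792244 [-2.17133703 -1.97693671 15.54520877]
472 [0.4269131  0.2496937  0.06723305] [ 0.00679115 -0.01425607  0.06717591]
```

View pics/s67.png

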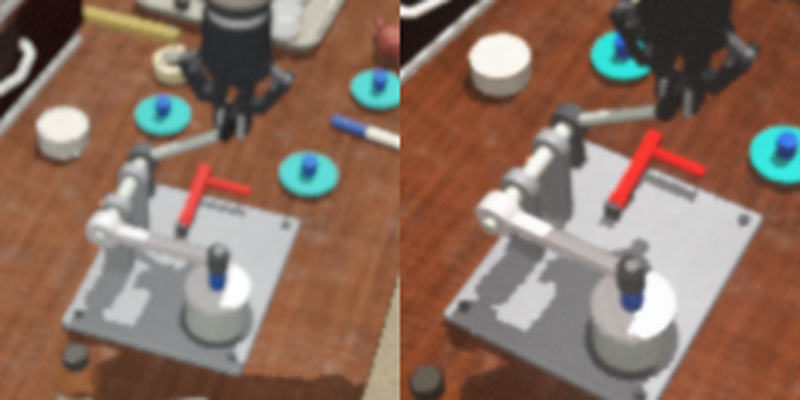

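The foot sits on the blue knob in both views and the catch lies over to the right. I push slightly further to see whether this is the end stop.

```bash
python3 -m jog '[[0,0,0,-0.2,0,-0.3,-1],[0,0,0,0,0,0,-1],[0,0,0,0,0,0,-1],[0,0,0,0,0,0,-1]]'; python3 -m jog '[[0,0,0,0,0,0,-1],[0,0,0,0,0,0,-1],[0,0,0,0,0,0,-1],[0,0,0,0,0,0,-1],[0,0,0,0,0,0,-1]]'
```

```text
time: 14.75
ee_pos: [0.4644, 0.095, 0.1573]
eef_rot: [0.004, 0.707, 0.707, 0.004]
force: [-4.5, -3.1, 21.4]
width: 0.182
gripper_force: 102.0
time: 15.38
ee_pos: [0.4644, 0.095, 0.1573]
eef_rot: [0.004, 0.707, 0.707, 0.004]
force: [-4.6, -2.9, 20.5]
width: 0.181
gripper_force: 102.0
```

```bash
python3 -m jog '[[0,0,0,-0.42,0,-0.08,-1],[0,0,0,0,0,0,-1],[0,0,0,0,0,0,-1],[0,0,0,0,0,0,-1]]'; python3 -m jog '[[0,0,0,-0.3,0,-0.2,-1],[0,0,0,0,0,0,-1],[0,0,0,0,0,0,-1],[0,0,0,0,0,0,-1]]'; python3 look.py wrist w8; python3 look.py scene s8
python3 - <<'E'
from h import *
a=dict(np.load("pics/w8.npz"))["image"]; b=dict(np.load("pics/s8.npz"))["image"][160:300,180:320]
cv2.imwrite("pics/ws8.png",np.hstack([cv2.resize(a,(480,360)),cv2.resize(b,(320,360),interpolation=cv2.INTER_CUBIC)])[...,::-1])
E
```

```text
time: 15.88
ee_pos: [0.4644, 0.0951, 0.1572]
eef_rot: [0.007, 0.707, 0.707, 0.008]
force: [3.9, -1.9, 16.4]
width: 0.183
gripper_force: 101.4
time: 16.38
ee_pos: [0.4643, 0.0951, 0.1569]
eef_rot: [0.009, 0.708, 0.706, 0.01]
force: [6.4, -3.0, 19.7]
width: 0.181
gripper_force: 101.8
cam [0.46068088 0.16629078 0.2996488 ] tcp [0.46426514 0.09511461 0.15688035] [0.00859179 0.70769978 0.70639135 0.00992235] [ 0.37753107  0.27282611 -0.73837237  1.82948494  0.21371492  1.09177902
 -0.43890838] 0.1799568983798386 [ 5.93641925 -2.88281646 20.71773715]
cam [0.17922009 0.72332667 0.93446932] tcp [0.46426144 0.09508523 0.15686247] [0.00860544 0.707675   0.70641643 0.00989316] [ 0.3775215   0.27284846 -0.73834635  1.82950421  0.21377987  1.09178487
 -0.4388551 ] 0.18107722962331746 [ 6.58655011 -3.11028148 19.80339262]
```

View pics/ws8.png

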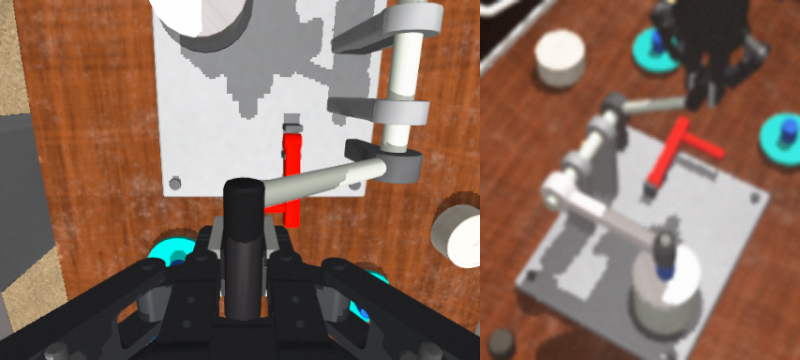

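The grip is firmly between the pads. Two more pushes of about 4 mm each left it in place, so the lever is on its end stop with the foot on the knob. I hand the job in.

```bash
python3 -c "
from station import r
print(r.finish_job())"
```

```text
the job is handed in; nothing more can be done
None
```

The lid is seated level on the pot, the red catch is flipped away from it, and the lever is held by its grip at the end stop with the foot pressing the lid; the job was handed in after about 16 s of robot time, and no verdict came back.

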